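# Find the case that rattles and hold it out

### The arm

A 6-joint arm with a two-finger parallel gripper is mounted at the origin on a cart in front of the work surface, level with it; the furniture and walls round the work are solid. World frame = base frame: x ahead of the robot, y to its left, z up, the work surface at z = 0. Lengths are in m, angles in rad, forces in N, time in s.
With the tool pointing down it reaches from about 0.225 to 0.875 m from the base axis. Payload 3.4 kg.
Tool frame: the origin (TCP) lies midway between the tips of the shut fingers; the grasp point (between the pads) lies 19 mm behind it (manip.pinch_z is the z of the grasp point in the tool frame, in m); z points along the fingers, x is the direction in which the jaws open and shut, and the axes are right-handed (so a half turn about z gives the same grasp; the last joint's range is limited). The gripper opens to 85 mm and grips with 20 to 120 N. Pads are 22 mm wide; open, the fingers measure 114 mm over their backs; the gripper's body (76 mm by 85 mm) begins 54 mm behind the grasp point. The pads swing forward as they close: fully open they stand 13 mm farther back than shut.
Start: joints at [1.132, 0.276, 1.505, -0, 1.361, -0.121], TCP at [0.18, 0.546, 0.231] pointing down, gripper open.
Joint ranges: [-2.89, 2.89], [-0.75, 2.08], [0.22, 2.7], [-1.18, 4.32], [0.11, 2.71], [-2.7, 2.7]. Speed limits (rad/s): [2.57, 2.57, 3.14, 3.14, 3.14, 3.14].

### API

Orientations are given as a unit quaternion [w, x, y, z].
In Python, from rig import manip gives the robot as it stands. The module is installed in compiled form; this text tells all that it offers.
- The arm moves only by the tool drive_tool, never from a script. Its argument "steps" is a list of rows, each a list of 5 numbers: the shift along the tool's x, y, z in mm, then the turn about the tool's z in rad, then the gripper command: -1 is shut, 1 is fully open, values between are in proportion. A call has 1 to 5 rows; each row is the pose to reach, as a shift and turn from the pose measured when the call began, along the tool's axes at that moment; what a row does not reach only later rows make up. A row lasts 1/10 s, in which the tool goes at most 50 mm and 8.59 degrees, less where a joint would pass 70% of its speed; a pose out of reach is approached as far as the arm can. A call with a gripper value outside its range is refused whole. The fingers move at their own pace and stop on an object; "squeeze" is the grip in N (left out, the last holds). Time passes only in rows, so rows that repeat a pose let the fingers close. It gives the time, the measured TCP pose, the force and the opening at its end, in the units of the state.
- manip.get_state(): the state, without advancing time (a new reading comes with each control period).
- manip.get_image(name): name is "scene" or "top"; returns the picture (384x512x3 uint8, blue, green, red); there is no depth.
- manip.get_calibration(name): a dict with "camera_matrix" (3x3 intrinsics, pixels), "distortion" ([k1, k2, p1, p2, k3] as OpenCV has them; the pictures are not rectified), "rvec" (rotation vector, rad) and "tvec" (3), from world to camera coordinates, as OpenCV has them. Camera axes: x right, y down, z forward; pixel columns grow to the right and rows downward; lengths in m; the calibration is good to about 2 mm. A picture is of the moment at which its call begins. get_calibration takes no time and is no camera call.
- manip.sign_off(): hands the job in, once; it reports no verdict.
Trained networks look in the newest picture that a camera, given by its name, has taken for a name from the list of things; names that differ only in an ending like _2 or _b are one class to them, and where a whole thing is asked for, a point or a joint stands for the part that bears it (a point fixed in the world has none). Each returns a list of dicts, best first, with "conf" (0 to 1); they miss things now and then, are a little off and sometimes report something else, mostly with a low value. They report only what shows in the picture. A call takes as long as a camera call.
- manip.masks_of(camera, name): "pixels" (384x512 bool, what is visible of it) and "location" ([column, row] in pixels, amid what is visible of it).
The state is a dict: "clock": time; "qpos": joint angles; "qd": joint speeds; "effort": joint torques, N m; "position": TCP position; "ee_rot": TCP orientation; "contact_force": force on the tool from outside, world axes, zero at the start; "moment": the same for the moment, N m; "width": finger opening in m.
Only numpy, scipy, OpenCV 4.12 (cv2) and the standard library are available. Lean on these libraries where they do the work, as an engineer would, in place of code of your own. Each camera call takes 0.05 s, during which the arm holds its last target.

### The job

One of the three sealed blue cases has a ball loose inside: lift the cases one at a time and rock or shake each lengthwise, to and fro at least twice so that anything loose runs from end to end, until you find the one that rattles, and do so even with the last one left. Finish while holding that case in the gripper, level and still, in the air over the middle of the orange and white handover mat, about a hand's width (10 to 20 cm) up, ready to be taken from you; any case that is silent goes back down flat on the bench, clear of the handover mat. Never turn a case on its side or let go of it in the air, do not touch down on the handover mat, and leave the bottle and the timer alone.

Things in the scene. Friction and masses are not known exactly. Their poses are not given: they have to be found in the camera images.
- case_a_centre (a point): centre (half-way up) of one of three sealed cases, alike outside: blue box, grey lid, yellow tape near both ends, a steel latch on each end; 140 long (its x) x 54 wide (y) x 46 mm high (z, up). The point starts 25 mm above the bench. They stand side by side on a black mat, 2 mm thick, lengths parallel, 120 mm from centre to centre. Which one rattles varies; the lids do not open.
- case_b_centre (a point): the same point of another of the three cases, exactly alike outside (see case_a_centre)
- case_c_centre (a point): the same point of another of the three cases, exactly alike outside (see case_a_centre)
- case_a: the same case as case_a_centre; origin at the centre of its underside, axes as there. Each case weighs 0.34 to 0.42 kg with contents; weight does not tell them apart
- case_b: the same case as case_b_centre; origin at the centre of its underside, axes as there. In whichever case rattles, a hidden 0.12 kg steel ball, 30 mm in diameter, rolls freely up to 47 mm either way from the middle along the case's x, and 1.5 mm sideways; it starts at rest in the middle
- case_c: the same case as case_c_centre; origin at the centre of its underside, axes as there. The two silent cases are packed tight: 0.12 kg contents with under 2 mm of play
- handover_mat_centre (a point): centre of the top of the handover mat, a flat square 160 x 160 mm with orange border and white middle, 2.5 mm thick, fixed to the bench
- bottle: white plastic bottle with yellow screw cap, 60 mm diameter, 118 mm high, loose; origin at the centre of its underside. A bystander
- kitchen_timer: small white timer with three buttons, 62 x 62 x 22 mm, loose; origin at the centre of its underside. A bystander

How it is judged:
By the outcome, as a careful person would: the job done as asked, in the order asked, and still so for the second after the job is handed in, while the arm keeps its last pose, push and grip.
It also fails if it takes over 70 s, if anything falls off the work surface, if the arm or the gripper's body presses on something with over 40 N, if the wrist force passes 120 N, or if a joint passes its speed limit or range.

## Working session

There is one attempt and no reset: what is moved stays moved. The work goes in short steps, Python scripts to look and compute and a tool call to move; the robot and the scene stay as the last step left them, time stands still between calls to the robot, and variables do not carry over. Pictures are saved under pics/ and viewed, and the job is handed in when it is done.

Besides the shell and the picture viewer there is one more tool, called after "Request:" by a JSON object that holds its "method" and its "body". drive_tool: Moves the arm, as the interface text tells. Its arguments: {"type":"object","properties":{"steps":{"type":"array","items":{"type":"array","items":{"type":"number"}}},"squeeze":{"type":"number"}},"required":["steps"]}

```bash
mkdir -p pics; python3 - <<'E'
from rig import manip
import cv2, numpy as np
for n in ("scene","top"):
    cv2.imwrite(f"pics/{n}0.png",manip.get_image(n))
    c=manip.get_calibration(n); print(n,c)
    for t in ("case_a","handover_mat_centre","bottle","kitchen_timer"):
        for d in manip.masks_of(n,t): print(t,d["conf"],d["location"],d["pixels"].sum())
print(manip.get_state(), manip.pinch_z)
E
```

```text
scene {'camera_matrix': array([[394.40455566,   0.        , 256.67555527],
       [  0.        , 394.40455566, 190.32884772],
       [  0.        ,   0.        ,   1.        ]]), 'distortion': array([-0.05109679,  0.        ,  0.        ,  0.        ,  0.        ]), 'rvec': array([ 1.95723341, -1.21599294,  0.62316482]), 'tvec': array([-0.25672168,  0.38970943,  0.63657591])}
case_a 0.94 [325.7, 245.1] 1299
case_a 0.86 [276.6, 237.9] 1194
case_a 0.77 [225.7, 232.0] 1246
handover_mat_centre 0.71 [171.2, 197.0] 1983
handover_mat_centre 0.6 [325.1, 245.8] 1236
bottle 0.38 [222.9, 232.0] 1194
kitchen_timer 0.71 [327.7, 191.5] 363
top {'camera_matrix': array([[385.22468466,   0.        , 266.16868359],
       [  0.        , 385.22468466, 192.50557282],
       [  0.        ,   0.        ,   1.        ]]), 'distortion': array([-0.00667198,  0.        ,  0.        ,  0.        ,  0.        ]), 'rvec': array([ 2.14601107, -2.18626995,  0.12799367]), 'tvec': array([0.039839  , 0.63871646, 1.09242543])}
case_a 0.73 [268.8, 246.7] 973
case_a 0.63 [308.9, 234.2] 942
case_a 0.56 [347.0, 223.3] 1035
handover_mat_centre 0.6 [192.4, 223.8] 2870
bottle 0.63 [260.0, 145.7] 397
kitchen_timer 0.65 [322.2, 149.8] 446
{'clock': 0.5, 'qpos': array([ 1.13206063e+00,  2.75942918e-01,  1.50494495e+00,  5.17290815e-06,
        1.36069508e+00, -1.21005588e-01]), 'qd': array([ 1.81567149e-03, -2.87606629e-04, -1.70398390e-03,  1.07223237e-03,
        1.16392945e-03, -9.53660059e-05]), 'effort': array([-1.01204878e-03, -4.16259992e+01, -2.45878154e+01, -1.76051467e-04,
        1.49406016e-03, -9.40243382e-06]), 'position': array([0.17964964, 0.54623203, 0.23128557]), 'ee_rot': array([-4.56213914e-06,  8.10065465e-01,  5.86339443e-01,  3.01882347e-06]), 'contact_force': array([-0.20661453,  0.16485498, -0.40852248]), 'moment': array([-0.02539669,  0.02862404,  0.03872238]), 'width': 0.08537999083887521} -0.0187
```

View pics/scene0.png

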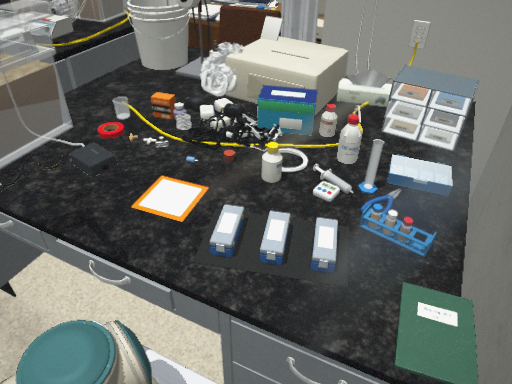

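View pics/top0.png

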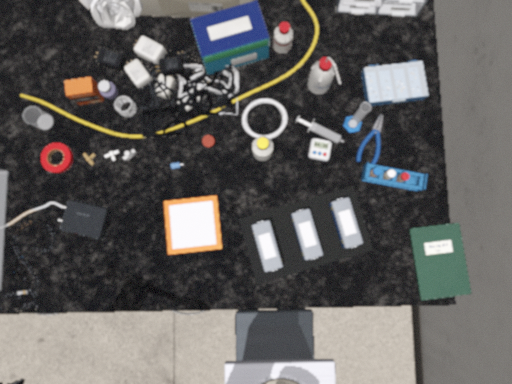

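The pictures show three cases on the black mat, at top-view pixels (266,246), (306,234) and (346,223). The handover mat is at (193,224), the bottle at (262,147) and the timer at (320,150). I'll fit the box poses to the masks.

```bash
cat > h.py <<'E'
from rig import manip
import cv2, numpy as np
from scipy.optimize import minimize
C={n:manip.get_calibration(n) for n in("scene","top")}
def proj(n,P):
    c=C[n];return cv2.projectPoints(np.asarray(P,float).reshape(-1,3),c["rvec"],c["tvec"],c["camera_matrix"],c["distortion"])[0].reshape(-1,2)
def back(n,uv,z):
    c=C[n];u=cv2.undistortPoints(np.array([[uv]],float),c["camera_matrix"],c["distortion"])[0,0]
    R=cv2.Rodrigues(c["rvec"])[0];o=-R.T@c["tvec"];d=R.T@np.r_[u,1];return o+d*(z-o[2])/d[2]
def box(x,y,a,dim,z0):
    l,w,h=np.array(dim)/2; P=np.array([[i*l,j*w,k] for i in(-1,1) for j in(-1,1) for k in(z0,z0+2*h)])
    c,s=np.cos(a),np.sin(a);P[:,:2]=P[:,:2]@np.array([[c,s],[-s,c]])+[x,y];return P
def sil(n,P,S=4):
    m=np.zeros((384*S,512*S),np.uint8);h=cv2.convexHull(((proj(n,P)+.5)*S).astype(np.float32)).round().astype(np.int32)
    cv2.fillPoly(m,[h],255);return cv2.resize(m,(512,384),interpolation=cv2.INTER_AREA)/255.
def fit(masks,x0,dim,z0):
    def cost(p): return sum(np.abs(sil(n,box(p[0],p[1],p[2],dim,z0))-m).sum() for n,m in masks)
    r=minimize(cost,x0,method="Nelder-Mead",options=dict(initial_simplex=np.array(x0)+np.array([[0,0,0],[.015,0,0],[0,.015,0],[0,0,.15]]),maxiter=120))
    return r.x,r.fun
E
cat > a.py <<'E'
from h import *
for n in C:
    c=C[n];R=cv2.Rodrigues(c["rvec"])[0];print(n,"cam",-R.T@c["tvec"])
for n in C: manip.get_image(n)
def get(n,t): return manip.masks_of(n,t)
ct=get("top","case_a");cs=get("scene","case_a")
for d in ct[:3]:
    r=cv2.minAreaRect(np.argwhere(d["pixels"])[:,::-1].astype(np.float32));bp=cv2.boxPoints(r)
    W=np.array([back("top",q,.048)[:2] for q in bp]);e=W[1]-W[0],W[2]-W[1];e=max(e,key=np.linalg.norm)
    a=np.arctan2(e[1],e[0]);a=(a+np.pi/2)%np.pi-np.pi/2;x,y=W.mean(0)
    pr=proj("scene",[x,y,.025])[0]; m=min(cs,key=lambda q:np.hypot(*(np.array(q["location"])-pr)))
    print("init",x,y,a,"scene pred",pr,m["location"])
    print(" both",fit([("top",d["pixels"]),("scene",m["pixels"])],[x,y,a],(.14,.054,.046),.002)," top",fit([("top",d["pixels"])],[x,y,a],(.14,.054,.046),.002)," scene",fit([("scene",m["pixels"])],[x,y,a],(.14,.054,.046),.002))
for n in C:
    d=get(n,"handover_mat_centre")[0];r=cv2.minAreaRect(np.argwhere(d["pixels"])[:,::-1].astype(np.float32));print(n,"mat",back(n,r[0],.0025),fit([(n,d["pixels"])],[*back(n,r[0],.0025)[:2],0],(.16,.16,.0025),0))
print("bottle",back("top",get("top","bottle")[0]["location"],.06),"timer",back("top",get("top","kitchen_timer")[0]["location"],.022))
print(proj("top",[.18,.546,.23]),manip.get_state()["clock"])
E
python3 a.py
```

```text
scene cam [-0.13467622 -0.3333688   0.70266343]
top cam [0.51291044 0.03554421 1.15697825]
init 0.48572146938106553 0.029000596881501396 0.29055437471258827 scene pred [227.84368975 229.71622922] [223.9, 232.1]
 both (array([0.48595198, 0.02994454, 0.27249082]), np.float64(153.6588235294118))  top (array([0.48601757, 0.02903981, 0.26503842]), np.float64(56.16862745098039))  scene (array([0.48616845, 0.03124052, 0.27640217]), np.float64(76.52941176470588))
init 0.5165727547710284 -0.08600507376580972 0.260835065703672 scene pred [275.17988842 236.67783583] [275.4, 240.7]
 both (array([ 0.51734354, -0.08560722,  0.26950976]), np.float64(161.69019607843137))  top (array([ 0.51736644, -0.08736988,  0.26545766]), np.float64(54.6078431372549))  scene (array([ 0.51813901, -0.08426639,  0.26567978]), np.float64(66.2235294117647))
init 0.5459061095983894 -0.1992486026357494 0.28030638134517005 scene pred [323.10671467 243.95654737] [324.0, 245.1]
 both (array([ 0.54750279, -0.20213969,  0.25408238]), np.float64(165.6156862745098))  top (array([ 0.54695917, -0.20342269,  0.26536922]), np.float64(53.17647058823529))  scene (array([ 0.54793054, -0.20118646,  0.25597487]), np.float64(79.70196078431373))
scene mat [0.54752645 0.25205875 0.0025    ] (array([0.55185554, 0.2507232 , 0.09212078]), np.float64(97.10588235294118))
top mat [0.55079321 0.24993414 0.0025    ] (array([0.55225437, 0.24983303, 0.09781684]), np.float64(96.16078431372549))
bottle [0.77192534 0.03856033 0.06      ] timer [ 0.76369292 -0.13710001  0.022     ]
[[ 44.58982816 386.03333063]] 0.9
```

```bash
cat > go.py <<'E'
import sys
from rig import manip
import numpy as np
from scipy.spatial.transform import Rotation as Ro
def go(x,y,z,yaw=.265):
    s=manip.get_state();w,*v=s["ee_rot"];R=Ro.from_quat([*v,w]).as_matrix()
    d=R.T@(np.array([x,y,z])-s["position"])*1000
    h=np.arctan2(R[1,0],R[0,0]);t=-((yaw+np.pi/2-h+np.pi/2)%np.pi-np.pi/2)
    print("shift",d.round(1),"turn",round(t,3),"t",s["clock"],"w",s["width"],"F",s["contact_force"].round(2),"M",s["moment"].round(3),"p",s["position"].round(4),"q",s["qpos"].round(2))
if __name__=="__main__": go(*map(float,sys.argv[1:]))
E
python3 go.py .486 .030 .15
```

```text
shift [-394.7  452.3   81.3] turn -0.583 t 0.9 w 0.08527544357748092 F [1.75 0.31 0.13] M [-0.012  0.026  0.019] p [0.1797 0.5462 0.2313] q [ 1.13  0.28  1.5  -0.    1.36 -0.12]
```

Request:
{"method": "drive_tool", "body": {"steps": [[-395, 452, 40, -0.15, 1], [-395, 452, 40, -0.3, 1], [-395, 452, 40, -0.45, 1], [-395, 452, 40, -0.583, 1], [-395, 452, 40, -0.583, 1]], "squeeze": 70}}

```text
clock: 1.4
position: [0.3006, 0.3434, 0.2159]
ee_rot: [0.0, 0.606, 0.796, 0.001]
contact_force: [0.9, -0.2, 0.2]
width: 0.0857
```

```bash
python3 go.py .486 .030 .15
```

```text
shift [-351.5   95.3   65.8] turn 0.004 t 1.4 w 0.08568067173327518 F [ 0.94 -0.18  0.18] M [ 0.005 -0.049 -0.005] p [0.3006 0.3434 0.2159] q [ 0.7   0.11  1.77  0.    1.27 -1.14]
```

Request:
{"method": "drive_tool", "body": {"steps": [[-352, 95, 66, 0, 1], [-352, 95, 66, 0, 1], [-352, 95, 66, 0, 1], [-352, 95, 66, 0, 1], [-352, 95, 66, 0, 1]]}}

```text
clock: 1.9
position: [0.4258, 0.1308, 0.1714]
ee_rot: [0.0, 0.606, 0.796, 0.001]
contact_force: [1.0, 0.6, -1.0]
width: 0.0859
```

```bash
python3 go.py .486 .030 .08
```

```text
shift [-113.3   31.    91.4] turn 0.004 t 1.9 w 0.0858901277373633 F [ 0.96  0.56 -1.01] M [ 0.062 -0.044  0.016] p [0.4258 0.1308 0.1714] q [ 0.14  0.12  1.86  0.    1.15 -1.7 ]
```

Request:
{"method": "drive_tool", "body": {"steps": [[-113, 31, 50, 0, 1], [-113, 31, 75, 0, 1], [-113, 31, 91, 0, 1], [-113, 31, 91, 0, 1], [-113, 31, 91, 0, 1]]}}

```text
clock: 2.4
position: [0.4853, 0.0298, 0.0795]
ee_rot: [-0.001, 0.607, 0.795, 0.001]
contact_force: [0.0, -0.3, -0.0]
width: 0.0856
```

```bash
python3 go.py .486 .030 .010; python3 -c "
from rig import manip;import cv2
cv2.imwrite('pics/s1.png',manip.get_image('scene'));cv2.imwrite('pics/t1.png',manip.get_image('top'))"
```

```text
shift [-0.1  0.8 69.5] turn 0.002 t 2.4 w 0.08559041126888864 F [ 0.02 -0.27 -0.04] M [-0.012 -0.006  0.004] p [0.4853 0.0298 0.0795] q [-0.08  0.29  1.92  0.    0.94 -1.92]
```

View pics/s1.png

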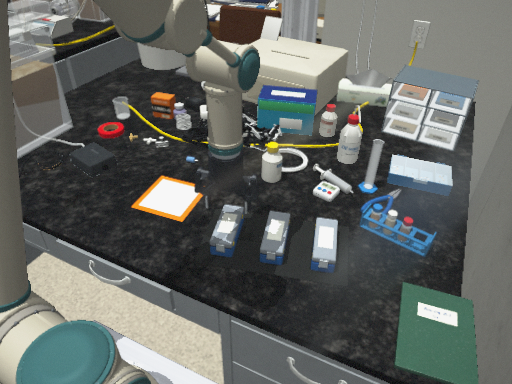

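View pics/t1.png

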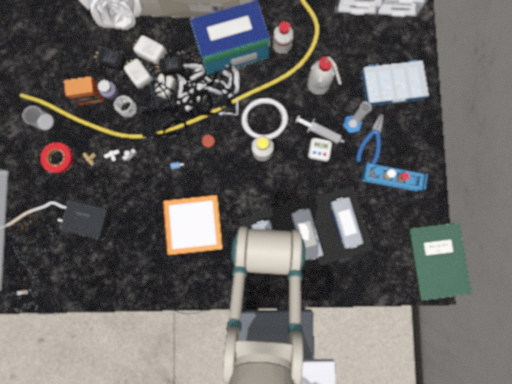

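The open fingers straddle the left case, at about (228,228) in the scene view. I'll descend and close.

Request:
{"method": "drive_tool", "body": {"steps": [[0, 1, 40, 0, 1], [0, 1, 69, 0, 1], [0, 1, 69, 0, 1], [0, 1, 69, 0, -1], [0, 1, 69, 0, -1]], "squeeze": 70}}

```text
clock: 3.0
position: [0.4888, 0.0318, 0.0143]
ee_rot: [0.002, 0.605, 0.796, 0.003]
contact_force: [0.6, -0.8, 0.1]
width: 0.0593
```

Request:
{"method": "drive_tool", "body": {"steps": [[0, 0, 0, 0, -1], [0, 0, 0, 0, -1], [0, 0, 0, 0, -1]]}}

```text
clock: 3.3
position: [0.4892, 0.0319, 0.0151]
ee_rot: [0.003, 0.605, 0.796, 0.003]
contact_force: [0.2, 1.2, 3.4]
width: 0.0531
```

```bash
python3 go.py .486 .030 .130
```

```text
shift [  -1.1   -2.6 -115. ] turn 0.006 t 3.3 w 0.053127813485150284 F [0.16 1.18 3.37] M [-0.007  0.153 -0.002] p [0.4892 0.0319 0.0151] q [-0.08  0.38  1.99  0.    0.77 -1.92]
```

Request:
{"method": "drive_tool", "body": {"steps": [[0, 0, -20, 0, -1], [0, 0, -50, 0, -1], [0, 0, -90, 0, -1], [0, 0, -120, 0, -1], [0, 0, -120, 0, -1]]}}

```text
clock: 3.8
position: [0.4912, 0.0315, 0.1391]
ee_rot: [0.007, 0.605, 0.796, 0.006]
contact_force: [0.0, -0.4, -3.5]
width: 0.0529
```

```bash
cat > rd.py <<'E'
from rig import manip
import numpy as np
a=[]
for i in range(4):
    manip.get_image("top"); s=manip.get_state(); c,sn=np.cos(.265),np.sin(.265)
    F,M=s["contact_force"],s["moment"]; a.append(np.r_[F[0]*c+F[1]*sn,F[2],-M[0]*sn+M[1]*c,M[0]*c+M[1]*sn])
a=np.array(a);print("Fcx Fz Mcy Mcx");print(a.round(3));print("mean",a.mean(0).round(3),s["clock"],s["width"],s["position"].round(4))
E
python3 rd.py; python3 go.py .486 .030 .130
```

```text
Fcx Fz Mcy Mcx
[[ 4.890e-01 -5.508e+00 -9.000e-02 -2.300e-02]
 [-6.210e-01 -4.906e+00 -3.400e-02  1.000e-03]
 [ 2.970e-01 -3.522e+00  1.450e-01  2.100e-02]
 [ 8.590e-01 -4.000e+00 -2.400e-02  2.600e-02]]
mean [ 2.560e-01 -4.484e+00 -1.000e-03  6.000e-03] 4.0 0.052872020356075654 [0.4864 0.0318 0.1333]
shift [-1.6 -0.9  3.3] turn 0.005 t 4.0 w 0.052872020356075654 F [ 0.92 -0.13 -4.  ] M [ 0.031 -0.016 -0.046] p [0.4864 0.0318 0.1333] q [-0.08  0.22  1.84  0.    1.07 -1.92]
```

```bash
cat > rd.py <<'E'
from rig import manip
import numpy as np,sys
a=[]
for i in range(int(sys.argv[1])):
    manip.get_image("top"); s=manip.get_state(); c,sn=np.cos(.265),np.sin(.265)
    F,M=s["contact_force"],s["moment"]; a.append(np.r_[F[0]*c+F[1]*sn,F[2],-M[0]*sn+M[1]*c,M[0]*c+M[1]*sn,s["effort"][[3,4,5]],s["qd"][4]])
np.set_printoptions(suppress=True)
a=np.array(a);print("Fcx Fz Mcy Mcx e3 e4 e5 qd4");print(a.round(3));print("mean",a.mean(0).round(3),s["clock"],s["width"],s["position"].round(4),s["ee_rot"].round(4))
E
python3 rd.py 4
```

```text
Fcx Fz Mcy Mcx e3 e4 e5 qd4
[[-0.031 -3.793  0.037  0.059  0.01  -0.048  0.     0.007]
 [ 0.405 -4.045  0.003  0.007  0.01  -0.024 -0.     0.001]
 [-0.277 -3.141 -0.087 -0.048  0.01  -0.015 -0.    -0.002]
 [ 0.323 -3.095  0.091  0.061  0.009 -0.013  0.     0.008]]
mean [ 0.105 -3.519  0.011  0.02   0.01  -0.025  0.     0.003] 4.2 0.053026554246658884 [0.4873 0.0318 0.1336] [0.0016 0.6053 0.796  0.0024]
```

Request:
{"method": "drive_tool", "body": {"steps": [[0, 50, 0, 0, -1], [0, 80, 0, 0, -1], [0, 80, 0, 0, -1]]}}

```text
clock: 4.5
position: [0.5693, 0.0538, 0.1334]
ee_rot: [0.003, 0.605, 0.796, 0.004]
contact_force: [-0.3, -1.0, -3.4]
width: 0.0529
```

```bash
python3 rd.py 8
```

```text
Fcx Fz Mcy Mcx e3 e4 e5 qd4
[[-0.532 -3.435  0.043 -0.006  0.088 -0.466  0.017  0.043]
 [-0.989 -2.503  0.054 -0.009  0.043 -0.322  0.004  0.012]
 [-0.2   -2.693 -0.055 -0.001  0.024 -0.173  0.    -0.007]
 [-0.373 -3.643  0.048  0.036  0.017 -0.083 -0.     0.001]
 [ 0.484 -3.519  0.014 -0.006  0.014 -0.04  -0.001 -0.006]
 [-0.49  -3.374 -0.04   0.054  0.012 -0.022 -0.    -0.007]
 [-0.5   -3.041  0.081  0.002  0.011 -0.015 -0.     0.003]
 [ 0.471 -3.637 -0.056 -0.02   0.01  -0.015 -0.    -0.007]]
mean [-0.266 -3.231  0.011  0.006  0.027 -0.142  0.002  0.004] 4.9 0.053038348464732175 [0.5636 0.053  0.1342] [0.0015 0.6054 0.7959 0.0023]
```

Request:
{"method": "drive_tool", "body": {"steps": [[0, -50, 0, 0, -1], [0, -100, 0, 0, -1], [0, -150, 0, 0, -1], [0, -150, 0, 0, -1]]}}

```text
clock: 5.3
position: [0.4084, 0.013, 0.1319]
ee_rot: [-0.003, 0.606, 0.796, -0.001]
contact_force: [-0.0, 0.1, -3.7]
width: 0.053
```

```bash
python3 rd.py 8
```

```text
Fcx Fz Mcy Mcx e3 e4 e5 qd4
[[ 0.708 -3.744 -0.135 -0.048 -0.082  0.59  -0.039 -0.067]
 [ 1.402 -2.934 -0.034 -0.026 -0.041  0.501 -0.011 -0.019]
 [ 0.306 -3.037 -0.001  0.013 -0.015  0.283 -0.002 -0.003]
 [ 0.052 -2.986 -0.091 -0.059 -0.005  0.124  0.     0.002]
 [-0.052 -3.139  0.05   0.015 -0.     0.038  0.001  0.013]
 [ 0.231 -2.894 -0.023  0.015  0.003 -0.004  0.001  0.001]
 [ 1.257 -3.57  -0.1    0.039  0.004 -0.021  0.001  0.007]
 [ 0.163 -3.42   0.047 -0.002  0.006 -0.027  0.001  0.002]]
mean [ 0.508 -3.215 -0.036 -0.007 -0.016  0.185 -0.006 -0.008] 5.7 0.053264329185901065 [0.4202 0.013  0.1335] [0.0018 0.6052 0.796  0.0025]
```

Request:
{"method": "drive_tool", "body": {"steps": [[0, 50, 0, 0, -1], [0, 100, 0, 0, -1], [0, 140, 0, 0, -1], [0, 140, 0, 0, -1]]}}

```text
clock: 6.1
position: [0.5628, 0.0517, 0.134]
ee_rot: [0.004, 0.605, 0.796, 0.005]
contact_force: [-0.5, -0.6, -3.2]
width: 0.0533
```

```bash
python3 rd.py 8
```

```text
Fcx Fz Mcy Mcx e3 e4 e5 qd4
[[-0.468 -3.469  0.134  0.071  0.111 -0.582  0.023  0.054]
 [-1.631 -3.432 -0.051 -0.006  0.053 -0.399  0.005  0.008]
 [-0.943 -4.481 -0.009  0.012  0.03  -0.221  0.001  0.001]
 [ 1.092 -3.844  0.009  0.034  0.022 -0.114 -0.    -0.003]
 [ 0.051 -3.224 -0.097 -0.024  0.018 -0.06  -0.001 -0.011]
 [-0.275 -3.344  0.017  0.01   0.016 -0.036 -0.     0.003]
 [ 0.156 -3.141 -0.037  0.018  0.014 -0.026 -0.    -0.006]
 [-0.613 -2.545 -0.017 -0.014  0.012 -0.023 -0.    -0.003]]
mean [-0.329 -3.435 -0.006  0.013  0.034 -0.183  0.003  0.005] 6.5 0.05296885853378097 [0.5543 0.0502 0.1345] [0.0017 0.6054 0.7959 0.0024]
```

Request:
{"method": "drive_tool", "body": {"steps": [[0, -50, 0, 0, -1], [0, -100, 0, 0, -1], [0, -150, 0, 0, -1], [0, -150, 0, 0, -1]]}}

```text
clock: 6.9
position: [0.3992, 0.0103, 0.1322]
ee_rot: [-0.003, 0.606, 0.796, -0.001]
contact_force: [-0.6, -0.1, -4.2]
width: 0.0535
```

```bash
python3 rd.py 10;python3 go.py .486 .030 .130
```

```text
Fcx Fz Mcy Mcx e3 e4 e5 qd4
[[ 1.02  -3.03  -0.056 -0.05  -0.08   0.571 -0.041 -0.06 ]
 [ 0.761 -2.373 -0.052  0.028 -0.041  0.489 -0.012 -0.024]
 [ 0.301 -1.754 -0.104 -0.058 -0.015  0.276 -0.002 -0.01 ]
 [ 0.252 -3.817  0.008  0.002 -0.005  0.12   0.001  0.011]
 [ 0.431 -3.142  0.027  0.028 -0.     0.034  0.001  0.007]
 [ 0.368 -3.625 -0.071 -0.025  0.003 -0.007  0.001  0.002]
 [ 0.197 -3.766  0.043  0.017  0.004 -0.023  0.001  0.011]
 [-0.275 -3.257 -0.064  0.007  0.006 -0.03   0.    -0.004]
 [ 0.314 -3.382 -0.011 -0.03   0.007 -0.031  0.001  0.004]
 [ 0.943 -3.396  0.041  0.074  0.008 -0.03   0.     0.   ]]
mean [ 0.431 -3.154 -0.024 -0.001 -0.011  0.137 -0.005 -0.006] 7.4 0.05356679318914792 [0.4104 0.0103 0.1335] [0.0016 0.6052 0.796  0.0023]
shift [-1.2 78.1  4. ] turn 0.006 t 7.4 w 0.05356679318914792 F [ 0.78  0.71 -3.4 ] M [0.061 0.059 0.065] p [0.4104 0.0103 0.1335] q [-0.15  0.11  1.99  0.    1.04 -1.99]
```

Case A's response is smooth, repeats stroke to stroke, and settles to the same value at both ends, so it's silent. I'll put it back where it was.

Request:
{"method": "drive_tool", "body": {"steps": [[-1, 40, 0, 0, -1], [-1, 81, 0, 0, -1], [-1, 81, 20, 0, -1], [-1, 81, 60, 0, -1], [-1, 81, 80, 0, -1]]}}

```text
clock: 7.9
position: [0.4879, 0.0315, 0.0513]
ee_rot: [-0.0, 0.605, 0.796, 0.001]
contact_force: [-1.9, -1.0, -3.8]
width: 0.053
```

```bash
python3 go.py .489 .032 .016
```

```text
shift [ 0.1  1.1 35.3] turn 0.006 t 7.9 w 0.05301673987934905 F [-1.88 -0.97 -3.79] M [ 0.025 -0.002  0.065] p [0.4879 0.0315 0.0513] q [-0.08  0.32  1.95  0.    0.87 -1.92]
```

Request:
{"method": "drive_tool", "body": {"steps": [[0, 0, 20, 0, -1], [0, 0, 30, 0, -1], [0, 0, 34, 0, -1], [0, 0, 36, 0, -1], [0, 0, 37, 0, -1]]}}

```text
clock: 8.4
position: [0.4885, 0.0316, 0.0152]
ee_rot: [0.0, 0.605, 0.796, 0.001]
contact_force: [-3.5, -0.0, 3.3]
width: 0.0527
```

```bash
python3 rd.py 3; python3 go.py .489 .032 .015
```

```text
Fcx Fz Mcy Mcx e3 e4 e5 qd4
[[-1.13  -0.358  0.009  0.045 -0.059 -0.403  0.02  -0.004]
 [-1.039 -1.482  0.047  0.034 -0.028 -0.325  0.012 -0.006]
 [-2.449 -0.342  0.028 -0.005 -0.025 -0.33   0.011 -0.004]]
mean [-1.539 -0.727  0.028  0.024 -0.037 -0.352  0.014 -0.005] 8.55 0.05326789087556523 [0.4885 0.0316 0.0152] [0.0005 0.6049 0.7963 0.0016]
shift [0.3 0.6 0.2] turn 0.006 t 8.55 w 0.05326789087556523 F [-2.7   0.6  -0.34] M [-0.012  0.026 -0.023] p [0.4885 0.0316 0.0152] q [-0.08  0.38  1.99  0.    0.77 -1.92]
```

Resting on the mat. Release, rise and move to B (+y lengthwise shift, −x across).

Request:
{"method": "drive_tool", "body": {"steps": [[0, 0, 0, 0, 1], [0, 0, 0, 0, 1], [0, 0, 0, 0, 1], [0, 0, 0, 0, 1], [0, 0, 0, 0, 1]]}}

```text
clock: 9.05
position: [0.4887, 0.0316, 0.0153]
ee_rot: [0.001, 0.605, 0.796, 0.002]
contact_force: [0.2, 0.5, -0.1]
width: 0.086
```

Request:
{"method": "drive_tool", "body": {"steps": [[0, 0, -20, 0, 1], [0, 0, -50, 0, 1], [0, 0, -80, 0, 1], [0, 0, -85, 0, 1], [0, 0, -85, 0, 1]]}}

```text
clock: 9.55
position: [0.4891, 0.0314, 0.1012]
ee_rot: [0.002, 0.605, 0.796, 0.002]
contact_force: [-1.1, 0.0, -0.7]
width: 0.0854
```

```bash
python3 go.py .517 -.086 .100
```

```text
shift [-120.6   -4.6    1.1] turn 0.006 t 9.55 w 0.08543837093603884 F [-1.08  0.03 -0.66] M [ 0.048 -0.023 -0.048] p [0.4891 0.0314 0.1012] q [-0.08  0.26  1.88  0.    0.99 -1.92]
```

Request:
{"method": "drive_tool", "body": {"steps": [[-50, -2, 0, 0, 1], [-100, -4, 0, 0, 1], [-120, -4, 0, 0, 1], [-120, -4, 0, 0, 1], [-120, -4, 10, 0, 1]]}}

```text
clock: 10.05
position: [0.5173, -0.0853, 0.0903]
ee_rot: [0.001, 0.605, 0.796, 0.003]
contact_force: [-0.8, 1.2, -0.2]
width: 0.0855
```

```bash
python3 go.py .517 -.086 .010; python3 rd.py 2
```

```text
shift [-0.7 -0.9 80.3] turn 0.005 t 10.05 w 0.08552783991669229 F [-0.78  1.2  -0.21] M [ 0.027 -0.04   0.031] p [ 0.5173 -0.0853  0.0903] q [-0.3   0.32  1.83  0.    0.99 -2.14]
Fcx Fz Mcy Mcx e3 e4 e5 qd4
[[-1.302 -0.972  0.028 -0.033 -0.023 -0.31   0.     0.05 ]
 [-0.155  0.015  0.009  0.003 -0.011 -0.245  0.002  0.017]]
mean [-0.729 -0.479  0.018 -0.015 -0.017 -0.278  0.001  0.034] 10.15 0.0855403846229713 [ 0.5151 -0.0837  0.0887] [-0.0011  0.6047  0.7964  0.0016]
```

Request:
{"method": "drive_tool", "body": {"steps": [[-1, 1, 40, 0, 1], [-1, 1, 70, 0, 1], [-1, 1, 77, 0, 1], [-1, 1, 77, 0, 1], [-1, 1, 77, 0, -1]]}}

```text
clock: 10.65
position: [0.5172, -0.0838, 0.0126]
ee_rot: [-0.0, 0.604, 0.797, 0.002]
contact_force: [0.8, -0.6, -0.3]
width: 0.0733
```

Request:
{"method": "drive_tool", "body": {"steps": [[0, 0, 0, 0, -1], [0, 0, 0, 0, -1], [0, 0, 0, 0, -1], [0, 0, 0, 0, -1]]}}

```text
clock: 11.05
position: [0.5189, -0.0843, 0.0146]
ee_rot: [0.002, 0.604, 0.797, 0.003]
contact_force: [1.5, -0.1, 6.2]
width: 0.053
```

Request:
{"method": "drive_tool", "body": {"steps": [[0, 0, -20, 0, -1], [0, 0, -50, 0, -1], [0, 0, -90, 0, -1], [0, 0, -120, 0, -1], [0, 0, -120, 0, -1]]}}

```text
clock: 11.55
position: [0.5212, -0.0854, 0.1392]
ee_rot: [0.007, 0.604, 0.797, 0.005]
contact_force: [0.7, 0.4, -4.1]
width: 0.0529
```

```bash
python3 rd.py 8; python3 go.py .517 -.086 .130
```

```text
Fcx Fz Mcy Mcx e3 e4 e5 qd4
[[-0.146 -4.523 -0.037  0.022  0.025 -0.018  0.    -0.002]
 [-0.082 -4.785  0.076 -0.012  0.023 -0.173 -0.     0.002]
 [-1.204 -4.979  0.031  0.006  0.02  -0.142 -0.     0.002]
 [-0.286 -3.081 -0.022  0.038  0.019 -0.078 -0.     0.001]
 [-0.103 -4.225 -0.001  0.004  0.019 -0.03   0.     0.001]
 [ 0.033 -4.315  0.031  0.001  0.019 -0.005  0.    -0.   ]
 [ 1.493 -4.341  0.032  0.013  0.019  0.006  0.     0.002]
 [-0.503 -4.667  0.003  0.     0.018  0.007  0.     0.001]]
mean [-0.1   -4.365  0.014  0.009  0.02  -0.054  0.     0.001] 11.95 0.05288691360220843 [ 0.5173 -0.0843  0.1331] [0.0004 0.6043 0.7968 0.0022]
shift [-1.5 -0.8  3.1] turn 0.008 t 11.95 w 0.05288691360220843 F [-0.6   0.28 -4.67] M [-0.     0.003 -0.012] p [ 0.5173 -0.0843  0.1331] q [-0.3   0.27  1.77  0.    1.1  -2.14]
```

Request:
{"method": "drive_tool", "body": {"steps": [[0, 50, 0, 0, -1], [0, 80, 0, 0, -1], [0, 80, 0, 0, -1]]}}

```text
clock: 12.25
position: [0.5988, -0.0621, 0.1325]
ee_rot: [0.002, 0.604, 0.797, 0.003]
contact_force: [-0.7, 0.9, -4.4]
width: 0.053
```

```bash
python3 rd.py 8
```

```text
Fcx Fz Mcy Mcx e3 e4 e5 qd4
[[-0.333 -4.491 -0.011 -0.011  0.137 -0.34   0.026  0.034]
 [-1.122 -4.463 -0.079  0.063  0.071 -0.21   0.006  0.011]
 [-0.066 -4.05   0.01   0.007  0.033 -0.101  0.     0.001]
 [-0.843 -4.392 -0.036  0.023  0.02  -0.031 -0.001 -0.002]
 [-0.56  -3.174 -0.039  0.006  0.014  0.005 -0.001 -0.003]
 [-0.522 -3.2   -0.02   0.003  0.012  0.02  -0.001 -0.005]
 [ 0.147 -4.115 -0.015  0.005  0.015  0.019 -0.    -0.002]
 [ 0.198 -3.664 -0.063 -0.007  0.012  0.02  -0.    -0.001]]
mean [-0.388 -3.944 -0.032  0.011  0.039 -0.077  0.004  0.004] 12.65 0.05307419801068062 [ 0.5935 -0.063   0.1335] [0.0002 0.6045 0.7966 0.0021]
```

Request:
{"method": "drive_tool", "body": {"steps": [[0, -50, 0, 0, -1], [0, -100, 0, 0, -1], [0, -150, 0, 0, -1], [0, -150, 0, 0, -1]]}}

```text
clock: 13.05
position: [0.4399, -0.1024, 0.132]
ee_rot: [-0.004, 0.605, 0.796, -0.0]
contact_force: [0.4, -0.1, -4.7]
width: 0.0528
```

```bash
python3 rd.py 8
```

```text
Fcx Fz Mcy Mcx e3 e4 e5 qd4
[[ 0.706 -3.841  0.09   0.007 -0.107  0.444 -0.057 -0.047]
 [-0.498 -3.802 -0.035 -0.01  -0.051  0.388 -0.018 -0.021]
 [ 0.604 -3.751 -0.136  0.008 -0.015  0.226 -0.003 -0.011]
 [ 0.094 -3.826  0.018 -0.039 -0.002  0.109  0.001  0.008]
 [-0.277 -3.387  0.074  0.047  0.037  0.049  0.002  0.009]
 [-0.123 -4.424 -0.119 -0.015  0.002  0.01   0.001 -0.003]
 [ 0.134 -3.682  0.01   0.034  0.005 -0.004  0.001  0.002]
 [-1.051 -3.969  0.062  0.012  0.006 -0.004  0.001  0.007]]
mean [-0.051 -3.835 -0.005  0.006 -0.016  0.152 -0.009 -0.007] 13.45 0.053255381945836434 [ 0.4501 -0.1033  0.133 ] [0.0004 0.6042 0.7968 0.0022]
```

Request:
{"method": "drive_tool", "body": {"steps": [[0, 50, 0, 0, -1], [0, 100, 0, 0, -1], [0, 140, 0, 0, -1], [0, 140, 0, 0, -1]]}}

```text
clock: 13.85
position: [0.592, -0.0642, 0.1332]
ee_rot: [0.003, 0.603, 0.798, 0.004]
contact_force: [-0.5, -0.3, -2.8]
width: 0.0531
```

```bash
python3 rd.py 8
```

```text
Fcx Fz Mcy Mcx e3 e4 e5 qd4
[[-0.144 -3.198  0.074  0.002  0.184 -0.459  0.035  0.041]
 [-0.29  -3.781  0.115  0.019  0.105 -0.313  0.008  0.019]
 [-0.302 -4.174 -0.016  0.05   0.067 -0.181  0.001 -0.004]
 [-0.013 -3.812 -0.084 -0.041  0.054 -0.106 -0.    -0.014]
 [ 0.422 -3.474 -0.027 -0.02   0.05  -0.068 -0.001 -0.013]
 [ 0.752 -3.184 -0.297 -0.003  0.039 -0.036  0.    -0.022]
 [-0.616 -3.468  0.018  0.01   0.049 -0.037 -0.001 -0.   ]
 [-0.437 -3.593  0.133  0.013  0.054 -0.06  -0.001 -0.002]]
mean [-0.078 -3.585 -0.01   0.004  0.075 -0.157  0.005  0.   ] 14.25 0.05298606669884803 [ 0.584  -0.0658  0.1338] [0.0003 0.6045 0.7966 0.0021]
```

Request:
{"method": "drive_tool", "body": {"steps": [[0, -50, 0, 0, -1], [0, -100, 0, 0, -1], [0, -150, 0, 0, -1], [0, -150, 0, 0, -1]]}}

```text
clock: 14.65
position: [0.4304, -0.1053, 0.1323]
ee_rot: [-0.004, 0.606, 0.796, -0.0]
contact_force: [0.7, 0.7, -3.0]
width: 0.0529
```

```bash
python3 rd.py 10;python3 go.py .518 -.085 .130
```

```text
Fcx Fz Mcy Mcx e3 e4 e5 qd4
[[ 2.066 -3.879  0.002 -0.014 -0.107  0.425 -0.06  -0.05 ]
 [ 0.289 -3.617 -0.063  0.003 -0.056  0.385 -0.02  -0.021]
 [ 0.112 -3.034 -0.05  -0.016 -0.021  0.229 -0.003 -0.004]
 [ 0.458 -4.254  0.057 -0.008 -0.008  0.113  0.001  0.003]
 [-0.484 -3.731 -0.077  0.024  0.001  0.048  0.002  0.007]
 [-0.126 -4.181  0.009  0.018 -0.005  0.017  0.001  0.006]
 [ 0.243 -3.457 -0.051  0.025 -0.001  0.005  0.001  0.005]
 [ 0.24  -4.208 -0.048 -0.001  0.002  0.001  0.001  0.002]
 [-0.047 -3.724  0.005 -0.014  0.     0.006  0.001  0.   ]
 [ 0.642 -3.184 -0.006  0.019  0.002  0.008  0.001  0.   ]]
mean [ 0.339 -3.727 -0.022  0.004 -0.019  0.124 -0.008 -0.005] 15.15 0.05295135219917437 [ 0.4402 -0.106   0.1331] [0.0003 0.6042 0.7968 0.0021]
shift [-0.7 80.5  3.4] turn 0.008 t 15.15 w 0.05295135219917437 F [ 0.42  0.89 -3.18] M [ 0.02  -0.001 -0.011] p [ 0.4402 -0.106   0.1331] q [-0.39  0.17  1.91  0.    1.06 -2.24]
```

B is behaving irregularly: different settled torques at the same end, and a −0.3 N·m jolt. I'll confirm with more strokes and longer reads.

Request:
{"method": "drive_tool", "body": {"steps": [[0, 50, 0, 0, -1], [0, 100, 0, 0, -1], [0, 150, 0, 0, -1], [0, 150, 0, 0, -1]]}}

```text
clock: 15.55
position: [0.5925, -0.0642, 0.1332]
ee_rot: [0.003, 0.603, 0.798, 0.004]
contact_force: [-0.6, 0.1, -3.5]
width: 0.0528
```

```bash
python3 rd.py 20
```

```text
Fcx Fz Mcy Mcx e3 e4 e5 qd4
[[-0.572 -4.247  0.104  0.015  0.212 -0.414  0.044  0.051]
 [-0.039 -4.4    0.034  0.071  0.114 -0.354  0.011  0.022]
 [-0.518 -3.964 -0.102 -0.079  0.073 -0.212  0.002 -0.006]
 [-0.176 -3.719 -0.01  -0.003  0.057 -0.118 -0.001 -0.011]
 [-0.73  -4.749  0.023 -0.019  0.052 -0.071 -0.001 -0.008]
 [ 1.949 -3.369 -0.396 -0.012  0.025 -0.008 -0.    -0.024]
 [ 0.564 -3.592 -0.02  -0.011  0.049 -0.038 -0.001 -0.004]
 [ 0.082 -3.655  0.108 -0.016  0.057 -0.057 -0.001  0.005]
 [-0.012 -5.523  0.12  -0.052  0.05  -0.053 -0.001  0.   ]
 [-0.19  -3.811 -0.099 -0.073  0.046 -0.049 -0.001 -0.008]
 [ 0.37  -3.297  0.138 -0.009  0.043 -0.047 -0.     0.004]
 [-0.906 -4.05   0.11  -0.024  0.042 -0.047 -0.     0.002]
 [ 0.197 -3.465 -0.042 -0.026  0.041 -0.048 -0.    -0.008]
 [-0.828 -3.678  0.02   0.014  0.04  -0.049 -0.     0.003]
 [-0.305 -4.327  0.09   0.003  0.04  -0.049 -0.     0.003]
 [-0.329 -4.712 -0.017 -0.023  0.04  -0.05  -0.    -0.007]
 [-1.006 -3.73   0.019 -0.005  0.04  -0.05  -0.     0.001]
 [-0.18  -3.937  0.127  0.042  0.041 -0.051 -0.     0.008]
 [ 0.071 -3.471 -0.001 -0.052  0.041 -0.051 -0.    -0.004]
 [-0.374 -4.109  0.036  0.017  0.042 -0.052 -0.    -0.001]]
mean [-0.147 -3.99   0.012 -0.012  0.057 -0.093  0.003  0.001] 16.55 0.05288947170343256 [ 0.5847 -0.0655  0.1337] [0.0002 0.6042 0.7968 0.0021]
```

Request:
{"method": "drive_tool", "body": {"steps": [[0, -50, 0, 0, -1], [0, -100, 0, 0, -1], [0, -150, 0, 0, -1], [0, -150, 0, 0, -1]]}}

```text
clock: 16.95
position: [0.4316, -0.105, 0.1319]
ee_rot: [-0.005, 0.605, 0.796, -0.0]
contact_force: [1.1, 0.2, -3.9]
width: 0.0532
```

```bash
python3 rd.py 20;python3 go.py .518 -.085 .130
```

```text
Fcx Fz Mcy Mcx e3 e4 e5 qd4
[[ 0.659 -3.415 -0.068  0.    -0.151  0.542 -0.058 -0.056]
 [-0.055 -4.017  0.011 -0.002 -0.052  0.407 -0.013 -0.014]
 [ 1.623 -3.743 -0.13  -0.064 -0.016  0.224 -0.001 -0.007]
 [ 0.147 -3.781 -0.077 -0.05  -0.003  0.104  0.001  0.002]
 [-0.446 -4.071  0.073  0.014  0.022  0.045  0.003  0.012]
 [ 0.13  -3.152  0.039 -0.009 -0.001  0.011  0.001  0.011]
 [-0.003 -3.74  -0.132 -0.021  0.002 -0.002  0.001 -0.001]
 [-0.117 -3.604 -0.157 -0.067  0.005 -0.004  0.001 -0.006]
 [ 0.217 -3.667 -0.077  0.043  0.004  0.001  0.001 -0.002]
 [-0.082 -3.4    0.034 -0.021  0.006  0.003  0.     0.003]
 [ 0.27  -4.445  0.078  0.022  0.007  0.005  0.     0.004]
 [-0.251 -3.503  0.057  0.032  0.008  0.006  0.     0.008]
 [-0.26  -3.216 -0.052 -0.001  0.008  0.007  0.     0.003]
 [-0.085 -3.808 -0.12  -0.011  0.009  0.008  0.    -0.003]
 [ 1.322 -3.234 -0.112 -0.031  0.009  0.009  0.    -0.008]
 [-0.454 -4.15  -0.115 -0.028  0.009  0.009  0.    -0.005]
 [-0.011 -3.739  0.003 -0.023  0.009  0.01   0.    -0.001]
 [ 0.188 -3.931  0.055  0.056  0.008  0.011  0.     0.004]
 [-0.472 -3.545  0.133  0.02   0.008  0.011  0.     0.006]
 [ 0.335 -4.4    0.054  0.016  0.008  0.011  0.     0.003]]
mean [ 0.133 -3.728 -0.025 -0.006 -0.005  0.071 -0.003 -0.002] 17.95 0.05297556688416486 [ 0.4402 -0.1061  0.1331] [0.0003 0.6042 0.7968 0.0021]
shift [-0.7 80.6  3.4] turn 0.008 t 17.95 w 0.05297556688416486 F [ 0.32  0.09 -4.4 ] M [ 0.001  0.056 -0.027] p [ 0.4402 -0.1061  0.1331] q [-0.39  0.17  1.91  0.    1.06 -2.24]
```

B rattles. There's a repeatable delayed jolt about 0.25 s after each stop, and the settled torque depends on which end the ball reached (−0.052 vs +0.011). I'll carry it to the mat.

```bash
python3 go.py .552 .250 .160
```

```text
shift [312.7 203.9 -25.5] turn 0.008 t 17.95 w 0.05297556688416486 F [ 0.32  0.09 -4.4 ] M [ 0.001  0.056 -0.027] p [ 0.4402 -0.1061  0.1331] q [-0.39  0.17  1.91  0.    1.06 -2.24]
```

Request:
{"method": "drive_tool", "body": {"steps": [[25, 15, -25, 0, -1], [60, 39, -25, 0, -1], [95, 62, -25, 0, -1], [130, 85, -25, 0, -1], [165, 108, -25, 0, -1]]}}

```text
clock: 18.45
position: [0.4999, 0.0835, 0.159]
ee_rot: [0.001, 0.604, 0.797, 0.002]
contact_force: [1.7, -0.8, -3.1]
width: 0.0531
```

```bash
python3 go.py .552 .250 .160
```

```text
shift [146.3  95.1  -0.3] turn 0.008 t 18.45 w 0.053138849701273715 F [ 1.69 -0.84 -3.05] M [-0.073 -0.069  0.009] p [0.4999 0.0835 0.159 ] q [ 0.03  0.23  1.77  0.    1.15 -1.82]
```

Request:
{"method": "drive_tool", "body": {"steps": [[35, 23, 0, 0, -1], [70, 46, 0, 0, -1], [105, 69, 0, 0, -1], [130, 85, 0, 0, -1], [146, 95, 0, 0, -1]]}}

```text
clock: 18.95
position: [0.5526, 0.252, 0.1594]
ee_rot: [0.0, 0.604, 0.797, 0.002]
contact_force: [0.3, 0.6, -2.7]
width: 0.0531
```

Request:
{"method": "drive_tool", "body": {"steps": [[0, 0, 0, 0, -1], [0, 0, 0, 0, -1], [0, 0, 0, 0, -1], [0, 0, 0, 0, -1], [0, 0, 0, 0, -1]]}}

```text
clock: 19.45
position: [0.5524, 0.2509, 0.1596]
ee_rot: [0.001, 0.604, 0.797, 0.002]
contact_force: [-0.5, 0.1, -3.8]
width: 0.0532
```

```bash
python3 rd.py 10; python3 go.py .552 .250 .160;python3 -c "
from rig import manip;import cv2
cv2.imwrite('pics/s2.png',manip.get_image('scene'));cv2.imwrite('pics/t2.png',manip.get_image('top'))"
```

```text
Fcx Fz Mcy Mcx e3 e4 e5 qd4
[[ 0.344 -3.612 -0.028 -0.005  0.012  0.006 -0.001 -0.002]
 [-0.028 -3.308 -0.062 -0.079  0.01   0.005 -0.001  0.001]
 [ 0.372 -4.136 -0.061 -0.005  0.01   0.004 -0.    -0.   ]
 [ 0.223 -4.07  -0.048 -0.035  0.009  0.003 -0.    -0.   ]
 [-0.425 -4.661 -0.082  0.023  0.009  0.003 -0.     0.001]
 [ 0.26  -3.527 -0.048 -0.053  0.009  0.002 -0.    -0.002]
 [ 0.662 -3.561 -0.029 -0.003  0.01   0.002 -0.    -0.001]
 [-0.491 -4.08  -0.019 -0.003  0.01   0.002 -0.    -0.001]
 [-0.307 -3.49  -0.058 -0.033  0.011  0.001 -0.    -0.002]
 [-0.468 -3.903 -0.027  0.006  0.012  0.001 -0.     0.   ]]
mean [ 0.014 -3.835 -0.046 -0.019  0.01   0.003 -0.    -0.001] 19.95 0.05292408267352373 [0.5525 0.2521 0.1594] [0.0004 0.6035 0.7973 0.0025]
shift [-1.8 -1.1 -0.6] turn 0.01 t 19.95 w 0.05292408267352373 F [-0.28 -0.75 -3.9 ] M [ 0.013 -0.024 -0.003] p [0.5525 0.2521 0.1594] q [ 0.31  0.37  1.55  0.    1.22 -1.53]
```

View pics/s2.png

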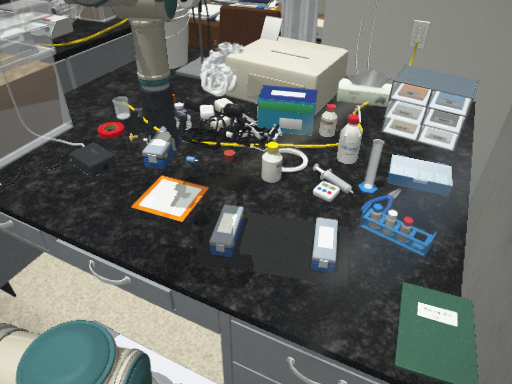

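View pics/t2.png

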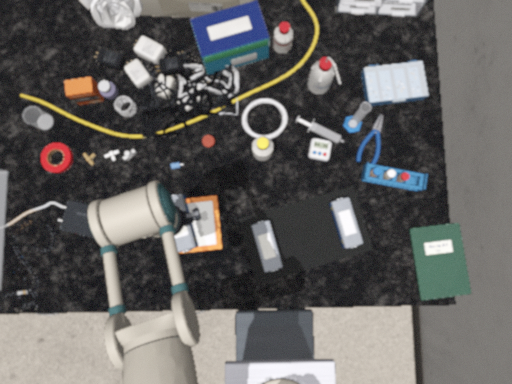

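```bash
python3 - <<'E'
from h import *
manip.get_image("scene")
P=box(.552,.251,.265,(.14,.054,.046),.1468)
m=min(manip.masks_of("scene","case_a"),key=lambda d:np.hypot(*(np.array(d["location"])-proj("scene",P).mean(0))))
print(m["location"],m["conf"],proj("scene",P).mean(0))
print(fit([("scene",m["pixels"])],[.552,.251,.265],(.14,.054,.046),.1468))
s=manip.get_state();print(s["clock"],abs(s["qd"]).max(),s["position"],s["width"])
E
```

```text
[161.9, 151.7] 0.88 [163.10458877 146.43870885]
(array([0.54708618, 0.25218788, 0.36170352]), np.float64(346.2313725490196))
20.15 0.0015494525144539035 [0.55252027 0.25206434 0.15934705] 0.05271224835665238
```

The held case is where I expect it, within 5 mm of the mat centre, with its underside about 14.5 cm above the mat and the arm still. I'll hand in.

```bash
python3 -c "
from rig import manip
print(manip.sign_off())"
```

```text
the job is handed in; nothing more can be done
None
```

The rattling case was the middle one of the row. I handed in with it gripped, level and still over the handover mat, after about 20 s of the 70 s allowed.

- **Left case:** I lifted it and shook it lengthwise, two full to-and-fro strokes. The readings were smooth and repeated, so I took it as silent and set it back flat in its place.
- **Middle case:** I shook it three times to and fro. After each of the two later forward strokes there was a jolt of 0.3 to 0.4 N·m about a quarter of a second after the stop. The wrist torque also settled differently at each end, about −0.05 against +0.01 N·m. The raw moment readings were too noisy to show this on their own; the joint torques made it clear.
- **Right case, bottle and timer:** I did not touch these. The right case was never shaken, because the rattling one had already been found.

**Last checks:**
- **Position:** the tool was within about 2 mm of the measured mat centre. The case's underside was about 14.5 cm above the mat.
- **Hold:** the tool was level to under 0.01 rad, joint speeds were near zero, and the grip was steady at 53 mm.
- **Bench:** the last pictures showed the other two cases flat on the black mat, clear of the handover mat.
- **Disagreement:** fitting the held case from the scene camera put it about 5 mm and 0.1 rad away from where the arm reported it. The fit was poor because the gripper hid part of the case, so I relied on the arm's own reading.

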